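# Sort optical posts by length with the sloping gap gauge

## Task

Sort the three loose steel posts by length, one at a time: try each post in the gap of the sloping gauge, holding it in line with the gauge and lowering it until it rests either right down in the gap or on top of the two blocks, then lay it flat on the floor of its tray before you take the next post. Posts that go down into the gap belong in the shorter white tray, posts that stay on top of the blocks belong in the longer one. Do not drop the posts, and leave the other things on the table where they are.

Things in the scene. Friction and masses are not known exactly. Their poses are not given: they have to be found in the camera images.
- post_a_center (a point): centre of a loose plain steel post: a straight eight-sided bar, 12.7 mm across flats, lying on a flat on the table at any heading (it does not roll), 40 to 100 g. x runs along the bar; both ends are alike. It is either short, 52 mm, or long, 72 mm; which is not told: the gauge shows it. Of the three posts at most two are of one length.
- post_b_center (a point): centre of a loose plain steel post: a straight eight-sided bar, 12.7 mm across flats, lying on a flat on the table at any heading (it does not roll), 40 to 100 g. x runs along the bar; both ends are alike. It is either short, 52 mm, or long, 72 mm; which is not told: the gauge shows it. Of the three posts at most two are of one length.
- post_c_center (a point): centre of a loose plain steel post: a straight eight-sided bar, 12.7 mm across flats, lying on a flat on the table at any heading (it does not roll), 40 to 100 g. x runs along the bar; both ends are alike. It is either short, 52 mm, or long, 72 mm; which is not told: the gauge shows it. Of the three posts at most two are of one length.
- gauge_seat (a point): centre of a short post when right down in the gauge's gap, about 84 mm above the table. x runs up the 30 degree slope (the line a post must lie along), y level across, z square to the bed, leaning 30 degrees from vertical back towards the robot. The gap reaches from x = -31 to +31 mm; the bed below is a rail 9 mm wide, its top at z = -6.35 mm, 16 mm deep: fingers can straddle it.
- gauge_block (a point): centre of the top of the gauge's upper block, x = 44, z = 5.65 mm from the seat (same axes); the lower block is its mirror at x = -44. Each is 26 mm long and 26 mm wide. A 72 mm post stops on both tops, its centre 12 mm above the seat along z; a 52 mm post sinks to the seat. Keep hold of the post: a long one can slide off. A few newtons of press are enough.
- gauge: the length gauge, fixed to the table: a narrow bed with two grey blocks, sloping up at 30 degrees away from the robot, on two columns. Origin under its base plate (150 by 60 by 10 mm), x level along the slope's heading, z up. Highest point about 117 mm above the table.
- short_tray_in (a point): centre of the inner floor (4 mm above the table) of the short-post tray, white, open, fixed: inside 72 mm along x by 120 mm along y, walls 4 mm thick, rims 20 mm above this point, z up. Two posts fit side by side along x, at y = -24 and +24 mm, with room for fingers. The trays differ in length only and may change places.
- long_tray_in (a point): centre of the inner floor (4 mm above the table) of the long-post tray, white, open, fixed: inside 102 mm along x by 120 mm along y, walls 4 mm thick, rims 20 mm above this point, z up. Two posts fit side by side along x, at y = -24 and +24 mm, with room for fingers. The trays differ in length only and may change places.
- lens_mount: bystander: loose black disc with a lens, 38 mm diameter, 14 mm high, among the posts; origin under its centre
- cube_mount: bystander: loose black 30 mm cube; origin under its centre
- collar: bystander: loose aluminium ring, 30 mm diameter, 12 mm high; origin under its centre
- dish: bystander: loose shallow glass dish, 80 mm diameter, 14 mm high; origin under its centre
- driver: bystander: loose screwdriver with a black handle, 110 mm long along x, lying on the table between the robot and the gauge; under 30 mm high
- pillar: obstacle fixed to the table: steel pillar on a 50 mm square foot with a black head, 140 mm high; origin under its foot
- stage_block: obstacle fixed to the table: black positioning stage, 90 mm square, 53 mm high, with a micrometer spindle reaching 110 mm to +y from its centre; origin under its centre
Not all that is in view belongs to the job. Leave any orange look-alike of the part that bears post_a_center alone.

How it is judged:
On the way, in this order (a step that is already met when the one before it is completed fails the run):
1. a first post is tried in the gauge: in line with it, seated in the gap if short, resting on the blocks if long (((x of post_a_center in the frame of gauge_seat between -0.01 and 0.01 m and y of post_a_center in the frame of gauge_seat between -0.009 and 0.009 m and z of post_a_center in the frame of gauge_seat between -0.004 and 0.005 m and angle between the x axis of post_a_center and the x axis of gauge_seat, either way round below 0.17 rad and contact force between post_a and gauge above 0.2 N) or (x of post_b_center in the frame of gauge_seat between -0.01 and 0.01 m and y of post_b_center in the frame of gauge_seat between -0.009 and 0.009 m and z of post_b_center in the frame of gauge_seat between 0.008 and 0.016 m and angle between the x axis of post_b_center and the x axis of gauge_seat, either way round below 0.17 rad and contact force between post_b and gauge above 0.2 N) or (x of post_c_center in the frame of gauge_seat between -0.01 and 0.01 m and y of post_c_center in the frame of gauge_seat between -0.009 and 0.009 m and z of post_c_center in the frame of gauge_seat between -0.004 and 0.005 m and angle between the x axis of post_c_center and the x axis of gauge_seat, either way round below 0.17 rad and contact force between post_c and gauge above 0.2 N))), for 0.2 s.
2. one post lies released, flat in its matching tray (((x of post_a_center in the frame of short_tray_in between -0.036 and 0.036 m and y of post_a_center in the frame of short_tray_in between -0.06 and 0.06 m and z of post_a_center in the frame of short_tray_in below 0.0125 m and contact force between post_a and the fingers below 0.1 N) or (x of post_b_center in the frame of long_tray_in between -0.051 and 0.051 m and y of post_b_center in the frame of long_tray_in between -0.06 and 0.06 m and z of post_b_center in the frame of long_tray_in below 0.0125 m and contact force between post_b and the fingers below 0.1 N) or (x of post_c_center in the frame of short_tray_in between -0.036 and 0.036 m and y of post_c_center in the frame of short_tray_in between -0.06 and 0.06 m and z of post_c_center in the frame of short_tray_in below 0.0125 m and contact force between post_c and the fingers below 0.1 N))), for 0.2 s.
3. with one post put away, another is tried in the gauge (((x of post_a_center in the frame of short_tray_in between -0.036 and 0.036 m and y of post_a_center in the frame of short_tray_in between -0.06 and 0.06 m and z of post_a_center in the frame of short_tray_in below 0.0125 m and contact force between post_a and the fingers below 0.1 N) or (x of post_b_center in the frame of long_tray_in between -0.051 and 0.051 m and y of post_b_center in the frame of long_tray_in between -0.06 and 0.06 m and z of post_b_center in the frame of long_tray_in below 0.0125 m and contact force between post_b and the fingers below 0.1 N) or (x of post_c_center in the frame of short_tray_in between -0.036 and 0.036 m and y of post_c_center in the frame of short_tray_in between -0.06 and 0.06 m and z of post_c_center in the frame of short_tray_in below 0.0125 m and contact force between post_c and the fingers below 0.1 N)) and ((x of post_a_center in the frame of gauge_seat between -0.01 and 0.01 m and y of post_a_center in the frame of gauge_seat between -0.009 and 0.009 m and z of post_a_center in the frame of gauge_seat between -0.004 and 0.005 m and angle between the x axis of post_a_center and the x axis of gauge_seat, either way round below 0.17 rad and contact force between post_a and gauge above 0.2 N) or (x of post_b_center in the frame of gauge_seat between -0.01 and 0.01 m and y of post_b_center in the frame of gauge_seat between -0.009 and 0.009 m and z of post_b_center in the frame of gauge_seat between 0.008 and 0.016 m and angle between the x axis of post_b_center and the x axis of gauge_seat, either way round below 0.17 rad and contact force between post_b and gauge above 0.2 N) or (x of post_c_center in the frame of gauge_seat between -0.01 and 0.01 m and y of post_c_center in the frame of gauge_seat between -0.009 and 0.009 m and z of post_c_center in the frame of gauge_seat between -0.004 and 0.005 m and angle between the x axis of post_c_center and the x axis of gauge_seat, either way round below 0.17 rad and contact force between post_c and gauge above 0.2 N))), for 0.2 s.
4. two posts lie released in their matching trays ((((x of post_a_center in the frame of short_tray_in between -0.036 and 0.036 m and y of post_a_center in the frame of short_tray_in between -0.06 and 0.06 m and z of post_a_center in the frame of short_tray_in below 0.0125 m and contact force between post_a and the fingers below 0.1 N) and (x of post_b_center in the frame of long_tray_in between -0.051 and 0.051 m and y of post_b_center in the frame of long_tray_in between -0.06 and 0.06 m and z of post_b_center in the frame of long_tray_in below 0.0125 m and contact force between post_b and the fingers below 0.1 N)) or ((x of post_a_center in the frame of short_tray_in between -0.036 and 0.036 m and y of post_a_center in the frame of short_tray_in between -0.06 and 0.06 m and z of post_a_center in the frame of short_tray_in below 0.0125 m and contact force between post_a and the fingers below 0.1 N) and (x of post_c_center in the frame of short_tray_in between -0.036 and 0.036 m and y of post_c_center in the frame of short_tray_in between -0.06 and 0.06 m and z of post_c_center in the frame of short_tray_in below 0.0125 m and contact force between post_c and the fingers below 0.1 N)) or ((x of post_b_center in the frame of long_tray_in between -0.051 and 0.051 m and y of post_b_center in the frame of long_tray_in between -0.06 and 0.06 m and z of post_b_center in the frame of long_tray_in below 0.0125 m and contact force between post_b and the fingers below 0.1 N) and (x of post_c_center in the frame of short_tray_in between -0.036 and 0.036 m and y of post_c_center in the frame of short_tray_in between -0.06 and 0.06 m and z of post_c_center in the frame of short_tray_in below 0.0125 m and contact force between post_c and the fingers below 0.1 N)))), for 0.2 s.
5. with two posts put away, the last is tried in the gauge ((((x of post_a_center in the frame of short_tray_in between -0.036 and 0.036 m and y of post_a_center in the frame of short_tray_in between -0.06 and 0.06 m and z of post_a_center in the frame of short_tray_in below 0.0125 m and contact force between post_a and the fingers below 0.1 N) and (x of post_b_center in the frame of long_tray_in between -0.051 and 0.051 m and y of post_b_center in the frame of long_tray_in between -0.06 and 0.06 m and z of post_b_center in the frame of long_tray_in below 0.0125 m and contact force between post_b and the fingers below 0.1 N)) or ((x of post_a_center in the frame of short_tray_in between -0.036 and 0.036 m and y of post_a_center in the frame of short_tray_in between -0.06 and 0.06 m and z of post_a_center in the frame of short_tray_in below 0.0125 m and contact force between post_a and the fingers below 0.1 N) and (x of post_c_center in the frame of short_tray_in between -0.036 and 0.036 m and y of post_c_center in the frame of short_tray_in between -0.06 and 0.06 m and z of post_c_center in the frame of short_tray_in below 0.0125 m and contact force between post_c and the fingers below 0.1 N)) or ((x of post_b_center in the frame of long_tray_in between -0.051 and 0.051 m and y of post_b_center in the frame of long_tray_in between -0.06 and 0.06 m and z of post_b_center in the frame of long_tray_in below 0.0125 m and contact force between post_b and the fingers below 0.1 N) and (x of post_c_center in the frame of short_tray_in between -0.036 and 0.036 m and y of post_c_center in the frame of short_tray_in between -0.06 and 0.06 m and z of post_c_center in the frame of short_tray_in below 0.0125 m and contact force between post_c and the fingers below 0.1 N))) and ((x of post_a_center in the frame of gauge_seat between -0.01 and 0.01 m and y of post_a_center in the frame of gauge_seat between -0.009 and 0.009 m and z of post_a_center in the frame of gauge_seat between -0.004 and 0.005 m and angle between the x axis of post_a_center and the x axis of gauge_seat, either way round below 0.17 rad and contact force between post_a and gauge above 0.2 N) or (x of post_b_center in the frame of gauge_seat between -0.01 and 0.01 m and y of post_b_center in the frame of gauge_seat between -0.009 and 0.009 m and z of post_b_center in the frame of gauge_seat between 0.008 and 0.016 m and angle between the x axis of post_b_center and the x axis of gauge_seat, either way round below 0.17 rad and contact force between post_b and gauge above 0.2 N) or (x of post_c_center in the frame of gauge_seat between -0.01 and 0.01 m and y of post_c_center in the frame of gauge_seat between -0.009 and 0.009 m and z of post_c_center in the frame of gauge_seat between -0.004 and 0.005 m and angle between the x axis of post_c_center and the x axis of gauge_seat, either way round below 0.17 rad and contact force between post_c and gauge above 0.2 N))), for 0.2 s.
At the end, for the whole second after the job is handed in: Both 52 mm posts lie in the shorter tray and the 72 mm post in the longer one, each with its centre between the walls and within 12.5 mm above the tray's floor (flat on it, not stacked or leaning), released and at rest (x of post_a_center in the frame of short_tray_in between -0.036 and 0.036 m and y of post_a_center in the frame of short_tray_in between -0.06 and 0.06 m and z of each of post_a_center, post_c_center in the frame of short_tray_in below 0.0125 m and contact force between each of post_a, post_b, post_c and the fingers below 0.1 N and x of post_b_center in the frame of long_tray_in between -0.051 and 0.051 m and y of post_b_center in the frame of long_tray_in between -0.06 and 0.06 m and z of post_b_center in the frame of long_tray_in below 0.0125 m and x of post_c_center in the frame of short_tray_in between -0.036 and 0.036 m and y of post_c_center in the frame of short_tray_in between -0.06 and 0.06 m and linear speed of each of post_a, post_b, post_c below 0.02 m/s); the robot touches nothing.
It fails at once if a bystander moved more than 20 mm (distance of any of lens_mount, cube_mount, collar, dish, driver from where it was at the start of the episode above 0.02 m).
It fails at once if a post dropped or thrown (faster than 0.6 m/s out of the fingers, a fall of about 18 mm) ((linear speed of post_a above 0.6 m/s and contact force between post_a and the fingers below 0.05 N) or (linear speed of post_b above 0.6 m/s and contact force between post_b and the fingers below 0.05 N) or (linear speed of post_c above 0.6 m/s and contact force between post_c and the fingers below 0.05 N)).
It also fails if it takes over 72 s, if anything falls off the work surface, if the arm or the gripper's body presses on something with over 40 N, if the wrist force passes 120 N, or if a joint passes its speed limit or range.

## Robot

A 7-joint arm with a two-finger parallel gripper is mounted at the origin on the work surface. World frame = base frame: x ahead of the robot, y to its left, z up, the work surface at z = 0. Lengths are in m, angles in rad, forces in N, time in s.
With the tool pointing down it reaches from about 0.4 to 0.9 m from the base axis. Payload 5.6 kg.
Tool frame: the origin (TCP) lies at the very end of the fingers, on their centre line; the grasp point (between the pads) lies 19 mm behind it; z points along the fingers, y is the line along which they close (so a half turn about z gives the same grasp; the last joint's range is limited). The gripper opens to 92 mm and grips with 3 to 60 N. Pads are 20 mm wide; open, the fingers measure 128 mm over their backs; the gripper's body (75 mm by 189 mm) begins 69 mm behind the grasp point.
Start: joints at [-1.229, 0.468, -0.012, 1.603, 0.006, 1.071, -0.056], TCP at [0.244, 0.602, 0.215] pointing down, gripper open.
Joint ranges: [-2.53, 2.53], [-0.31, 2.02], [-1.57, 1.55], [0.28, 2.44], [-1.29, 4.43], [0.15, 1.84], [-2.92, 2.92]. Speed limits (rad/s): [2.57, 2.57, 3.14, 3.14, 3.14, 3.14, 3.14].

## Interface

Orientations are given as a unit quaternion [w, x, y, z].
In Python, from workcell import env, hand, vision, monitor gives the robot as it stands. Calls block until the motion is done:
- env.movep(position, orientation): joint-space move of the TCP to a pose.
- env.move_linear(position, feed=0.15, attitude=None, threshold=None): straight line of the TCP; attitude=None keeps the orientation; feed is the mean speed in m/s. With threshold (N) it stops when the force on the tool has changed by that much, and returns True; else False.
- env.move_j(angles): joint-space move.
- hand.set_gripper(opening, strength=None): finger opening in m; strength is the grip in N (None keeps the last); returns when the fingers have stopped.
- env.pause(seconds).
- env.inverse_kinematics(position, orientation): joint angles nearest the present ones, or None.
- vision.snapshot(name): name is "scene" or "side" or "wrist"; returns the picture (400x640x3 uint8, red, green, blue); there is no depth.
- vision.calibration(name): a dict with "fx", "fy", "cx", "cy" (pixels), "R" (3x3) and "t" (3): a world point X has camera coordinates R X + t. Camera axes: x right, y down, z forward; pixel columns grow to the right and rows downward; lengths in m; the calibration is good to about 2 mm. A picture is of the moment at which its call begins: read the wrist's pose just before it. calibration takes no time and is no camera call; for the wrist camera it gives the pose at the moment of the call.
A pose or a line that the arm cannot do raises env.PlanningError and nothing moves.
- env.finish_job(): hands the job in, once; it reports no verdict.
Readings, each from a call of its own:
- monitor.read_t(): time.
- monitor.read_joint_pos(): joint angles.
- monitor.read_joint_vel(): joint speeds.
- monitor.read_joint_efforts(): joint torques, N m.
- monitor.read_ee_pos(): TCP position.
- monitor.read_orientation(): TCP orientation.
- monitor.read_wrist_force(): force on the tool from outside, world axes, zero at the start.
- monitor.read_ft_torque(): the same for the moment, N m.
- monitor.read_opening(): finger opening in m.
Only numpy, scipy, OpenCV 4.12 (cv2) and the standard library are available. Lean on these libraries where they do the work, as an engineer would, in place of code of your own. Each camera call takes 0.05 s, during which the arm holds its last target. There are 200 camera calls.

## Working session

There is one attempt and no reset: what is moved stays moved. The work goes in short steps, each a Python script; the robot and the scene stay as the last script left them, time stands still between calls to the robot, and variables do not carry over. Pictures are saved under pics/ and viewed, on a budget of 10 in all, crops included, one or two more only if the job needs it, and the job is handed in when it is done.

```bash
mkdir -p pics; ls; python3 - <<'E'
from workcell import env,hand,vision,monitor
import cv2,numpy as np
for n in ("scene","side"):
    im=vision.snapshot(n); np.save(f"pics/{n}0.npy",im)
    cv2.imwrite(f"pics/{n}0.png",im[:,:,::-1])
    c=vision.calibration(n); print(n,c)
print(monitor.read_t())
E
```

```text
pics
scene {'fx': 387.76615524107984, 'fy': 387.76615524107984, 'cx': 319.6139065155232, 'cy': 198.5259154620644, 'R': array([[-0.4060664 ,  0.91377538,  0.01116367],
       [ 0.72599462,  0.32999104, -0.60335539],
       [-0.55501522, -0.23689759, -0.79739428]]), 't': array([ 0.23989781, -0.35043775,  1.37355942])}
side {'fx': 384.0039542192536, 'fy': 384.0039542192536, 'cx': 318.8662377515871, 'cy': 202.7085965668787, 'R': array([[ 0.86824878, -0.49612241, -0.00257047],
       [-0.2871879 , -0.49836056, -0.81802192],
       [ 0.40455798,  0.71098474, -0.5751813 ]]), 't': array([-0.51124313,  0.224671  ,  0.7636045 ])}
0.1
```

View pics/scene0.png

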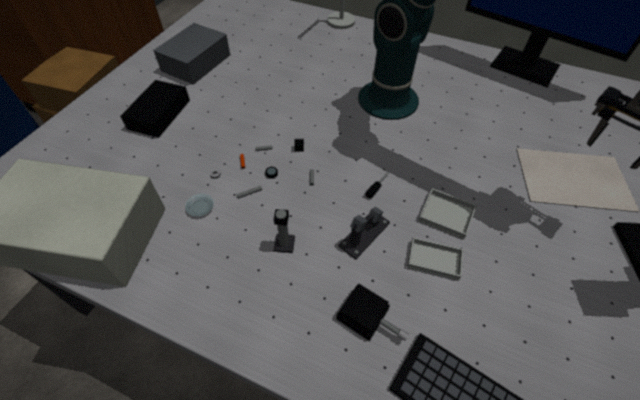

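View pics/side0.png

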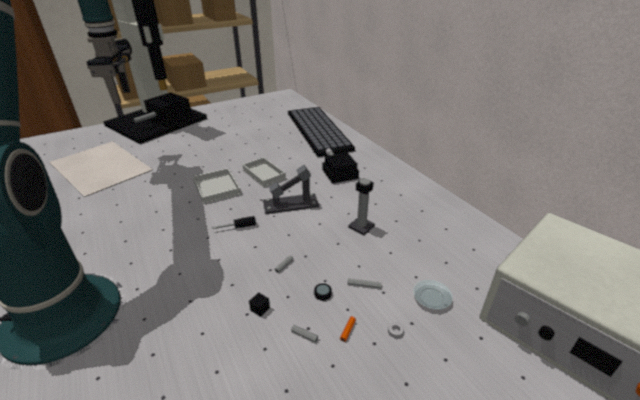

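The scene view shows three grey posts at (263,149), (312,177) and (248,191). The look-alikes are the orange bar (242,161), the screwdriver (374,187) and the micrometer spindle (390,328), which I'll leave alone. The gauge is at (363,232) and the trays at (447,212) and (434,258). The side view agrees.

```bash
cat > h.py <<'E'
from workcell import env,hand,vision,monitor
import cv2,numpy as np
from scipy.spatial.transform import Rotation as Ro
def ray(c,u,v,z):
    d=c["R"].T@np.array([(u-c["cx"])/c["fx"],(v-c["cy"])/c["fy"],1]); o=-c["R"].T@c["t"]
    return o+d*(z-o[2])/d[2]
def proj(c,X):
    p=c["R"]@np.asarray(X)+c["t"]; return np.array([c["fx"]*p[0]/p[2]+c["cx"],c["fy"]*p[1]/p[2]+c["cy"]])
def q(Rm):
    x=Ro.from_matrix(Rm).as_quat(); return np.array([x[3],x[0],x[1],x[2]])
def down(a):  # tool z down, tool y (closing) at heading a
    y=np.array([np.cos(a),np.sin(a),0]); z=np.array([0,0,-1.]); return np.column_stack([np.cross(y,z),y,z])
def cur():
    o=monitor.read_orientation(); return Ro.from_quat([o[1],o[2],o[3],o[0]]).as_matrix()
E
python3 - <<'E'
from h import *
c=vision.calibration("scene"); s=vision.calibration("side")
P={'p1':((263,149),(305,334)),'p2':((312,177),(285,264)),'p3':((248,191),(365,284)),'orange':((242,161),(348,328)),'lens':((271,172),(322,292)),'cube':((299,145),(259,304)),'trayA':((447,212),(218,186)),'trayB':((434,258),(264,173)),'pillar':((284,250),(361,227)),'gauge':((363,232),(291,205)),'driver':((376,186),(235,223)),'stage':((363,310),(340,167)),'dish':((199,207),(433,297))}
for k,(a,b) in P.items(): print(k,ray(c,*a,0.005)[:2].round(3),ray(s,*b,0.005)[:2].round(3))
w=vision.calibration("wrist");R=cur();p=np.array(monitor.read_ee_pos());print(R.round(3),p)
print(w["fx"],"cam in tool",R.T@(-w["R"].T@w["t"]-p),"\n",(w["R"]@R).round(4))
E
```

```text
p1 [ 0.4   -0.279] [ 0.398 -0.282]
p2 [ 0.441 -0.091] [ 0.446 -0.094]
p3 [ 0.565 -0.236] [ 0.569 -0.235]
orange [ 0.471 -0.312] [ 0.475 -0.311]
lens [ 0.474 -0.211] [ 0.477 -0.208]
cube [ 0.337 -0.184] [ 0.35  -0.172]
trayA [0.401 0.302] [0.416 0.303]
trayB [0.557 0.304] [0.564 0.304]
pillar [ 0.694 -0.054] [ 0.673 -0.07 ]
gauge [0.559 0.112] [0.561 0.107]
driver [0.395 0.092] [0.399 0.107]
stage [0.76  0.186] [0.791 0.217]
dish [ 0.67  -0.331] [ 0.67  -0.334]
[[-0.927  0.375 -0.001]
 [ 0.375  0.927 -0.002]
 [-0.    -0.002 -1.   ]] [0.24384103 0.60195076 0.2137324 ]
313.5038845053491 cam in tool [ 0.06648503  0.00089192 -0.16994849] 
 [[-1.200e-03  1.000e+00  1.700e-03]
 [-9.708e-01 -8.000e-04 -2.400e-01]
 [-2.400e-01 -2.000e-03  9.708e-01]]
```

```bash
python3 - <<'E'
from h import *
import pickle
D={}
for n,p in (("g",(0.47,0.22,0.27)),("p",(0.45,-0.17,0.27))):
    env.movep(p,q(down(np.pi/2)))
    env.pause(0.2)
    c=vision.calibration("wrist"); im=vision.snapshot("wrist"); D[n]=(c,im)
    cv2.imwrite(f"pics/w{n}.png",im[:,:,::-1]); print(monitor.read_ee_pos(),monitor.read_t())
pickle.dump(D,open("w.pkl","wb"))
E
```

```text
[0.46977696 0.22067013 0.26983264] 1.9917
[ 0.45032107 -0.16926686  0.26992354] 3.6917
```

View pics/wg.png

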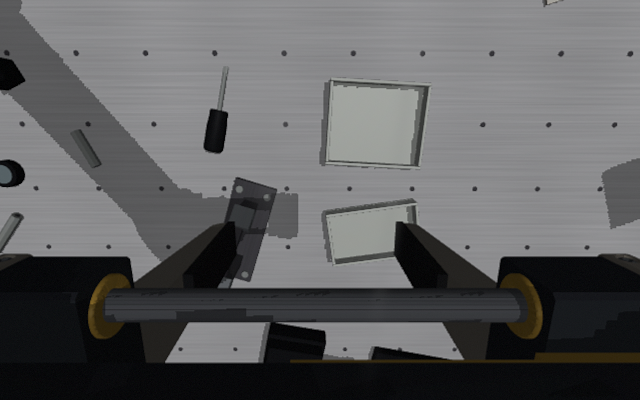

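View pics/wp.png

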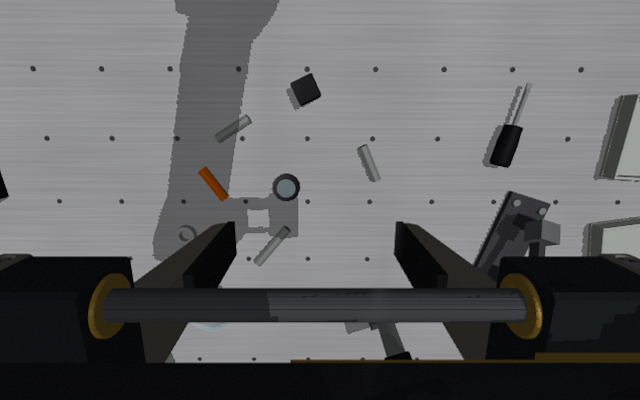

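Wrist view `wg` shows the larger tray at (375,123), the shorter one at (370,232), the gauge plate at (250,230) and the driver at (217,115). View `wp` shows the posts at (233,128), (369,163) and (272,246), the orange bar at (213,184) and the lens mount at (287,187). Next I'll take one view from the other side for the gauge and trays.

```bash
python3 - <<'E'
from h import *
import pickle
D=pickle.load(open("w.pkl","rb"))
env.movep((0.43,0.17,0.27),q(down(-np.pi/2))); env.pause(0.2)
c=vision.calibration("wrist"); im=vision.snapshot("wrist"); D["g2"]=(c,im)
print(monitor.read_ee_pos(),monitor.read_t(),monitor.read_joint_pos())
pickle.dump(D,open("w.pkl","wb"))
print(proj(c,(0.56,0.11,0.05)))
bgr=im[:,:,::-1]
a=cv2.resize(bgr[0:300,140:540],(800,600),interpolation=cv2.INTER_CUBIC)
cv2.imwrite("pics/g2.png",cv2.convertScaleAbs(a,alpha=1.5,beta=20))
E
```

```text
[0.43007816 0.16988383 0.27001633] 7.0167 [-1.69506224  0.18607848  1.42039694  2.03232693 -0.20784719  1.08998291
 -1.75108432]
[366.24543213  63.13413014]
```

View pics/g2.png

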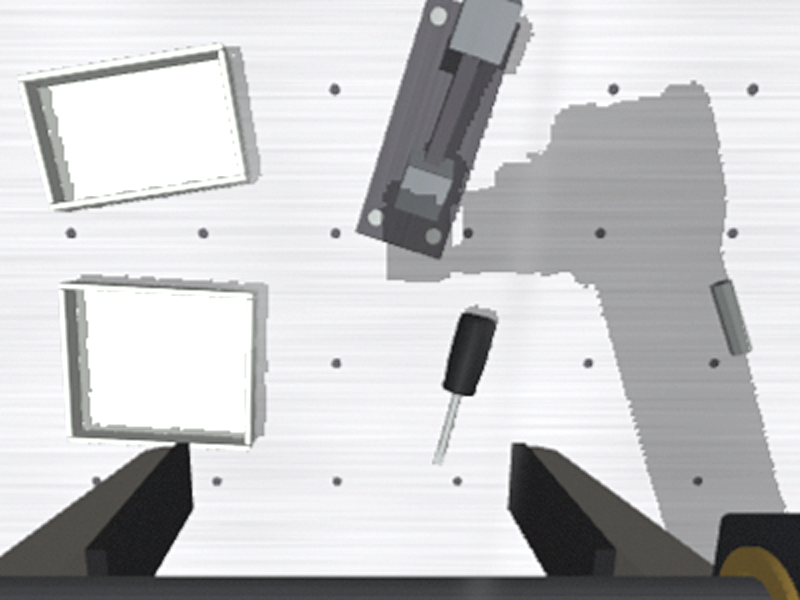

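The crop of the flipped view shows the short tray at crop (135,125), the long tray at (160,365), the lower gauge block at (428,188), the upper block at (487,30) and the plate's near corners at (357,232) and (442,258). Next is a close crop of the posts for the choice check, plus the numbers.

```bash
python3 - <<'E'
from h import *
import pickle
D=pickle.load(open("w.pkl","rb"))
c,im=D["p"]
a=cv2.resize(im[105:285,200:410,::-1],None,fx=3.3,fy=3.3,interpolation=cv2.INTER_CUBIC)
cv2.imwrite("pics/posts.png",cv2.convertScaleAbs(a,alpha=1.4,beta=10)); print(a.shape)
c,im=D["g2"]
f=lambda u,v,z:ray(c,140+u/2,v/2,z)
for n,cs in (("short",[(20,79),(222,44),(248,184),(56,209)]),("long",[(62,284),(255,293),(250,447),(70,438)])):
    P=np.array([f(*k,0.024)[:2] for k in cs]); e=np.linalg.norm(P-np.roll(P,-1,0),axis=1)
    d=P-np.roll(P,-1,0); print(n,P.mean(0).round(4),e.round(4),np.degrees(np.arctan2(d[:,1],d[:,0])).round(1))
l=np.array([f(*k,.0669) for k in [(411,158),(456,172),(441,219),(399,206)]]);u=f(487,30,.1109)
print("low",l.mean(0),np.linalg.norm(l-np.roll(l,-1,0),axis=1),"up",u)
print("plate",[f(*k,.01)[:2].round(4) for k in [(357,232),(442,258),(428,0)]])
E
```

```text
(594, 693, 3)
short [0.5618 0.3017] [0.1252 0.0811 0.1238 0.0771] [  98.8    8.8  -83.  -170.1]
long [0.412  0.2985] [0.1263 0.1069 0.125  0.106 ] [ 87.3  -4.  -93.1 176.6]
low [0.52411134 0.12598852 0.0669    ] [0.02663223 0.02667689 0.02528075 0.0266091 ] up [0.59274422 0.10470596 0.1109    ]
plate [array([0.5009, 0.1648]), array([0.4839, 0.1077]), array([0.6385, 0.1215])]
```

View pics/posts.png

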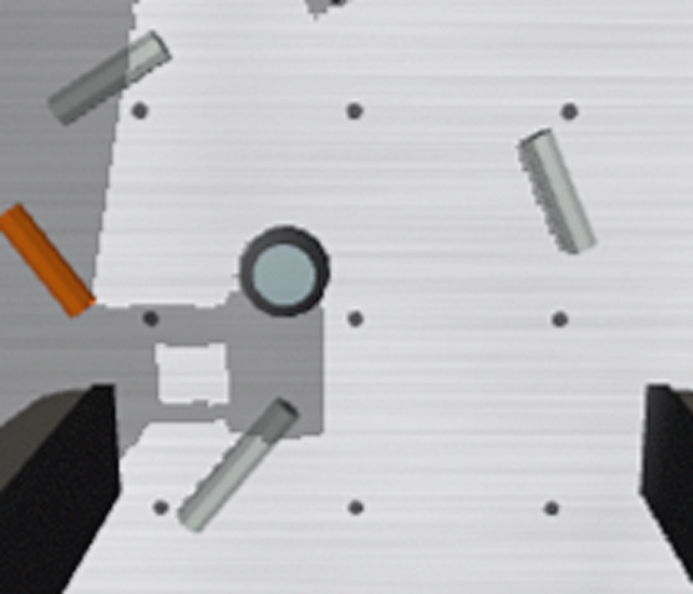

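The close crop confirms the three grey posts at crop (108,78), (557,190) and (238,464). The orange bar (45,260) and the lens mount (285,270) are clear of the grasps. Two estimates of the gauge seat agree: blocks (.5632,.1139) and plate (.5640,.1141), heading about -17.2°. I'll start with the post nearest the gauge.

```bash
cat >> h.py <<'E'
import pickle
GH=np.radians(-17.2); SEAT=np.array([.5636,.1140,.084])
_e=np.array([np.cos(GH),np.sin(GH),0]); _z=np.array([0,0,1.])
GX=_e*np.cos(np.pi/6)+_z*.5; GZ=-_e*.5+_z*np.cos(np.pi/6); GY=np.cross(GZ,GX)
GR=np.column_stack([GX,-GY,-GZ])   # tool at gauge
D4=.0044                           # post centre behind TCP
SHORT=(np.array([.5618,.3017,.004]),np.radians(8.6)); LONG=(np.array([.412,.2985,.004]),np.radians(-3.3))
flip=lambda R:R@np.diag([-1.,-1,1])
def choose(p,R):
    best=None
    for r in (R,flip(R)):
        j=env.inverse_kinematics(p,q(r))
        if j is None: continue
        k=abs(j[2])+.5*abs(j[4])+.3*abs(j[6])+.2*np.abs(np.array(j)-monitor.read_joint_pos()).max()
        if best is None or k<best[0]: best=(k,r,j)
    return best
def go(p,R):
    k,r,j=choose(p,R); print("go",np.round(p,3),np.round(j,2)); env.movep(p,q(r)); return r
def posts():
    D=pickle.load(open("w.pkl","rb")); c=D["p"][0]
    E={1:[(57,112),(160,43)],2:[(537,137),(578,247)],3:[(287,405),(190,522)]}; o={}
    for n,e in E.items():
        P=[ray(c,200+u/3.3,105+v/3.3,.008)[:2] for u,v in e]; d=P[1]-P[0]
        o[n]=((P[0]+P[1])/2,np.arctan2(d[1],d[0]),np.linalg.norm(d))
    return o
def pick(n):
    xy,h,_=posts()[n]
    go([*xy,.13],down(h+np.pi/2)); hand.set_gripper(.045,30)
    env.move_linear([*xy,.03],feed=.2); print("touch",env.move_linear([*xy,.002],feed=.06,threshold=8))
    hand.set_gripper(0,30); print("opening",monitor.read_opening(),monitor.read_ee_pos())
    env.move_linear([*xy,.14],feed=.2); print("held",monitor.read_opening(),"t",monitor.read_t())
def atz(z): return SEAT+GZ*(z-D4)
def gauge():
    go(atz(.08),GR); env.move_linear(atz(.025),feed=.15); env.pause(.15)
    hit=env.move_linear(atz(-.003),feed=.03,threshold=4); env.pause(.4)
    d=np.array(monitor.read_ee_pos())-SEAT; z=d@GZ+D4
    print("gauge hit",hit,"xyz mm",[round(1e3*v,1) for v in (d@GX,d@GY,z)],"F",np.round(monitor.read_wrist_force(),1),"open",monitor.read_opening(),"t",monitor.read_t())
    return z
def home(th): env.move_j([-th,.468,0,1.603,0,1.071,0])
def place(T,y):
    c,h=T; yv=np.array([-np.sin(h),np.cos(h),0]); p=c+yv*y
    up=np.array([0,0,1.])
    env.move_linear(np.array(monitor.read_ee_pos())+GZ*.06,feed=.2)
    go(p+up*.09,down(h+np.pi/2)); env.move_linear(p+up*.02,feed=.2)
    print("floor",env.move_linear(p+up*.0005,feed=.04,threshold=4),monitor.read_ee_pos()-p,monitor.read_opening())
    hand.set_gripper(.024); env.move_linear(p+up*.12,feed=.2); print("placed t",monitor.read_t())
E
python3 - <<'E'
from h import *
for n,v in posts().items(): print(n,v[0].round(4),np.degrees(v[1]).round(1),v[2].round(4))
home(-.2); pick(2)
k,r,j=choose(atz(.08),GR); print(np.round(j,2), monitor.read_wrist_force())
E
```

```text
1 [ 0.3974 -0.28  ] 122.2 0.0518
2 [ 0.4444 -0.0944] 22.4 0.0501
3 [ 0.5666 -0.2324] -38.8 0.0721
go [ 0.444 -0.094  0.13 ] [-0.    0.26  0.16  2.15 -0.06  0.74 -0.98]
touch False
opening 0.012035113140902925 [ 0.44445787 -0.09437469  0.00212871]
held 0.012437169495661505 t 13.4583
[-0.42  0.24 -0.12  2.25  1.01  0.48 -0.13] [-0.36731631  0.09468128 -0.50705815]
```

```bash
python3 - <<'E'
from h import *
print(gauge(), monitor.read_joint_pos().round(2))
im=vision.snapshot("wrist"); cv2.imwrite("pics/t1.png",cv2.convertScaleAbs(cv2.resize(im[130:330,200:460,::-1],(780,600),interpolation=cv2.INTER_CUBIC),alpha=1.4))
E
```

```text
go [0.527 0.125 0.149] [-0.42  0.24 -0.12  2.25  1.01  0.48 -0.13]
gauge hit True xyz mm [np.float64(-0.4), np.float64(-0.2), np.float64(1.7)] F [-0.2 -0.6  1.7] open 0.011953040415847702 t 16.2583
0.0017398408456438755 [-0.45  0.42 -0.    2.23  1.3   0.37 -0.4 ]
```

View pics/t1.png

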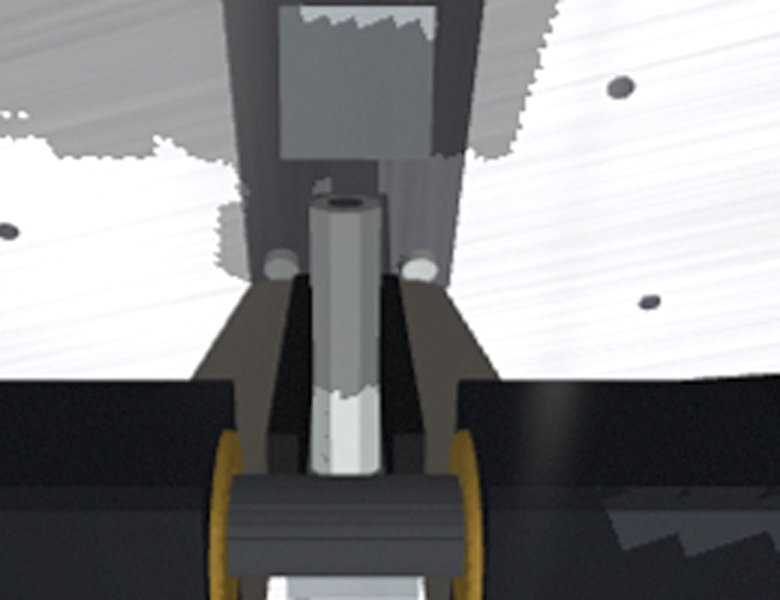

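The crop shows the post gripped in line, its visible end (345,205) clear of the block edge (row 160) and down between the blocks. It stopped at z=1.7 mm, so it is short. I'll press a little more to be sure of contact, then put it in the short tray.

```bash
python3 - <<'E'
from h import *
print(env.move_linear(np.array(monitor.read_ee_pos())-GZ*.003,feed=.02,threshold=5)); env.pause(.4)
d=np.array(monitor.read_ee_pos())-SEAT; print("z",d@GZ+D4,monitor.read_wrist_force().round(1),monitor.read_opening())
place(SHORT,.024)
print(monitor.read_joint_pos().round(2))
E
```

```text
True
z 0.0005800247238947048 [-3.  -0.4  5.2] 0.012122654146764658
go [0.558 0.325 0.094] [-0.64  0.59  0.08  1.71 -0.06  0.84 -1.95]
floor True [-1.20582317e-04 -3.46044771e-06  9.70629141e-04] 0.012098719099453044
placed t 21.05
[-0.64  0.56  0.08  1.69 -0.06  0.9  -1.96]
```

```bash
sed -i 's/p+up\*.12,feed=.2)/p+up*.2,feed=.25)/; s/feed=.03,threshold=4)/feed=.03,threshold=7)/' h.py; python3 - <<'E'
from h import *
env.move_linear(np.array(monitor.read_ee_pos())+[0,0,.08],feed=.25)
pick(1)
if .010<monitor.read_opening()<.0145: gauge()
E
```

```text
go [ 0.397 -0.28   0.13 ] [ 0.45  0.31  0.11  2.08 -0.05  0.76  1.15]
touch False
opening 0.011768158861463594 [ 0.3974817  -0.28007141  0.0021367 ]
held 0.01166556985221362 t 27.3333
go [0.527 0.125 0.149] [-0.22  0.26 -0.33  2.24  1.07  0.53 -0.18]
gauge hit True xyz mm [np.float64(-0.1), np.float64(-0.1), np.float64(1.6)] F [-0.4  0.5  4.3] open 0.012129669464074313 t 30.7083
```

It stopped at z=1.6 mm with 4 N of contact, so this one is also short.

```bash
python3 - <<'E'
from h import *
env.move_linear(np.array(monitor.read_ee_pos())-GZ*.003,feed=.02,threshold=5); env.pause(.4)
d=np.array(monitor.read_ee_pos())-SEAT; print("z",d@GZ+D4,monitor.read_wrist_force().round(1))
place(SHORT,-.024)
pick(3)
if .010<monitor.read_opening()<.0145: gauge()
E
```

```text
z 0.0005457023568690269 [-2.6  0.1  5.2]
go [0.565 0.278 0.094] [-0.41  0.58 -0.13  1.74  0.1   0.83 -2.01]
floor True [-8.31353075e-05 -7.70143557e-05  9.67074395e-04] 0.012240344600121984
placed t 35.6583
go [ 0.567 -0.232  0.13 ] [ 0.2   0.5   0.18  1.78 -0.11  0.87 -1.82]
touch False
opening 0.011923962502808689 [ 0.56669192 -0.23246656  0.00213411]
held 0.01169592775357323 t 40.7167
go [0.527 0.125 0.149] [ 0.42  0.49 -1.1   2.21  1.34  0.85 -0.33]
gauge hit True xyz mm [np.float64(0.3), np.float64(-0.0), np.float64(13.5)] F [-2.7 -0.7  6.5] open 0.012116467599797062 t 43.6667
```

It stopped at z=13.5 mm, on top of the blocks, so this is the long post. It goes in the long tray, followed by a check view.

```bash
python3 - <<'E'
from h import *
env.pause(.2); place(LONG,0)
env.movep((0.47,0.25,0.27),q(flip(cur()) if abs(monitor.read_joint_pos()[6])>2.9 else cur())); env.pause(.2)
im=vision.snapshot("wrist"); a=im[:,:,::-1]; s=vision.snapshot("scene")[170:290,300:500,::-1]
a=cv2.resize(a,(640,400)); b=cv2.resize(s,(320,192)); 
cv2.imwrite("pics/end.png",np.vstack([cv2.convertScaleAbs(a,alpha=1),np.hstack([b,b*0])])); print(monitor.read_t(),monitor.read_wrist_force().round(1),monitor.read_joint_pos().round(2))
E
```

```text
go [0.412 0.298 0.094] [ 0.15  0.72 -1.11  1.99  0.8   0.96  0.14]
floor True [ 0.00032999 -0.00014536  0.00194453] 0.012117042112828087
placed t 47.4667
48.25 [ 0.6 -0.6 -1.2] [ 0.41  0.58 -1.33  1.77  0.59  1.27  0.45]
```

View pics/end.png

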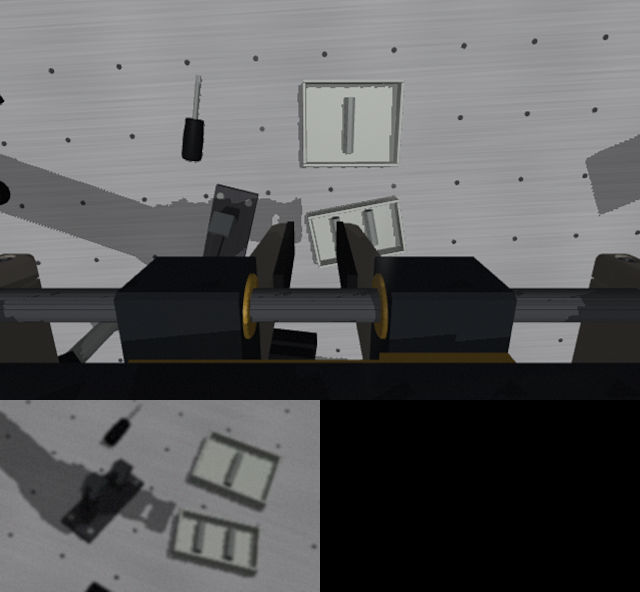

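The check view shows the long post flat in the longer tray at (348,125) and two posts side by side in the shorter tray at (335,232) and (368,228). The robot is clear of everything, so I'm handing in.

```bash
python3 -c "
from h import *
print(env.finish_job(),monitor.read_t())"
```

```text
the job is handed in; nothing more can be done
the job is handed in; nothing more can be done
```

I sorted all three posts and handed the job in about 48 s into the run (limit 72 s). No verdict is reported.

| Post (tried in this order) | Stopped above the seat | Result |
|---|---|---|
| At (.444, -.094) | 1.7 mm, 0.6 mm after a second press (about 5 N) | Short tray |
| At (.397, -.280) | 1.6 mm, 0.5 mm after a second press | Short tray |
| At (.567, -.232) | 13.5 mm, on top of the blocks | Long tray |

- **Placing:** I stopped each post on the tray floor by touch before releasing it. The last wrist and scene views show two posts side by side in the shorter tray and one in the longer tray, with the gripper clear.
- **Disagreements:** The long post touched down about 1 mm higher than the short ones, probably because it had slipped slightly in the fingers. It looks flat in the picture. No other check failed.
- **Not rechecked:** I never commanded contact with the bystanders. Of the five, only the driver is clearly in that last picture, so I did not re-measure the others. I viewed 8 of the 10 budgeted pictures.

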